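# Tip the packing block over and push it home against the bench stop

## Task

The pine packing block that stands on end is needed lying down against the bench stop, as a rest for the picture frame. Push it over towards the stop with the fingertips so that it lies on its broad face, then push it along the desk until its end sits flush and square against the stop, with the whole end on the bar. Do not grip or lift it, and leave the jars, weights and spool around it where they stand.

Things in the scene. Friction and masses are not known exactly. Their poses are not given: they have to be found in the camera images.
- block_centre (a point): centre of the pine packing block (plain softwood, 45 x 90 x 35 mm, about 0.1 kg, loose). It stands on end, 90 mm tall, this point 45 mm up, a broad 45 x 90 mm face roughly towards the bench stop, 150 to 180 mm before it. Own x along the 45 mm side, y along the 90 mm length (up or down while it stands), z through the 35 mm thickness
- pine_block: the same block; origin at the middle of one broad face, 17.5 mm from the block's centre, same axes (z from this face into the block). Lying on a broad face its centre is 17.5 mm above the desk. Pushed high up it topples; pushed low down it slides
- bench_stop: bench stop: dark hardwood bar fixed to the desk by two screws, 24 mm wide (x), 140 mm long (y), 24 mm high; origin at the middle of its underside. Its working face looks towards the block (its own -x), at x = -12 mm; +x points away from the block, z up. The bar takes firm pushes
- weight_1: bystander: brass-coloured knobbed balance weight, 45 mm across, 40 mm high, loose, upright; origin at the middle of its underside
- pigment_umber: bystander: squat pigment jar with white lid, 49 mm across, 46 mm high, loose, upright; origin at the middle of its underside
- thread_spool: bystander: thread spool, 32 mm across, 42 mm high, loose, upright; origin at the middle of its underside
- weight_2: bystander: slim grey knobbed balance weight, 32 mm across, 54 mm high, loose, upright; origin at the middle of its underside
- pigment_blue: bystander: small pigment jar with black lid, 39 mm across, 54 mm high, loose, upright; origin at the middle of its underside
Mind the look-alikes: they are no part of the job. There is more than one size of the bench_stop; the job needs the larger.

How it is judged:
On the way:
1. the block lies on a broad face, still clear of the stop (angle between the z axis of pine_block and the z axis of bench_stop, either way round below 0.06 rad and height (world z) of block_centre below 0.021 m and horizontal distance between block_centre and bench_stop above 0.066 m), for 0.2 s.
At the end, for the whole second after the job is handed in: the block lies flat on a broad face (within 0.06 rad, centre under 21 mm), its length square to the bar within 0.07 rad, its end within 4 mm of the bar's working face, its centre no more than 47 mm from the middle of the bar, at rest (angle between the z axis of pine_block and the z axis of bench_stop, either way round below 0.06 rad and height (world z) of block_centre below 0.021 m and angle between the y axis of pine_block and the x axis of bench_stop, either way round below 0.07 rad and x of block_centre in the frame of bench_stop between -0.061 and -0.05 m and y of block_centre in the frame of bench_stop between -0.0475 and 0.0475 m and linear speed of pine_block below 0.01 m/s); the robot touches nothing.
It fails at once if the block is lifted or carried (height (world z) of block_centre above 0.056 m or (angle between the z axis of pine_block and the z axis of bench_stop, either way round below 0.12 rad and height (world z) of block_centre above 0.03 m)).
It fails at once if a bystander (weight, jar or spool) is shifted by more than 15 mm (distance of any of weight_1, pigment_umber, thread_spool, weight_2, pigment_blue from where it was at the start of the episode above 0.015 m).
It fails at once if a bystander is tipped over (angle between any of weight_1, pigment_umber, thread_spool, weight_2, pigment_blue's own z axis and vertical above 0.35 rad).
It fails at once if the block is taken between the fingers (x of the grasp point in the frame of block_centre between -0.02 and 0.02 m and y of the grasp point in the frame of block_centre between -0.044 and 0.044 m and z of the grasp point in the frame of block_centre between -0.015 and 0.015 m).
It also fails if it takes over 40 s, if anything falls off the work surface, if the arm or the gripper's body presses on something with over 40 N, if the wrist force passes 120 N, or if a joint passes its speed limit or range.

## Robot

A 6-joint arm with a two-finger parallel gripper is mounted at the origin on a cart in front of the work surface, level with it; the furniture and walls round the work are solid. World frame = base frame: x ahead of the robot, y to its left, z up, the work surface at z = 0. Lengths are in m, angles in rad, forces in N, time in s.
With the tool pointing down it reaches from about 0.35 to 0.85 m from the base axis. Payload 8.1 kg.
Tool frame: the origin (TCP) lies at the very end of the fingers, on their centre line; the grasp point (between the pads) lies 19 mm behind it; z points along the fingers, y is the direction in which the jaws open and shut (so a half turn about z gives the same grasp; the last joint's range is limited). The gripper opens to 93 mm and grips with 3 to 60 N. Pads are 15 mm wide; open, the fingers measure 128 mm over their backs; the gripper's body (75 mm by 188 mm) begins 65 mm behind the grasp point.
Start: joints at [-1.337, 0.13, 1.488, -0, 1.523, -0.085], TCP at [0.188, -0.57, 0.219] pointing down, gripper open.
Joint ranges: [-2.96, 2.96], [-0.89, 2.26], [0.02, 2.5], [-1.34, 4.48], [0, 2.73], [-2.66, 2.66]. Speed limits (rad/s): [2.39, 2.39, 2.79, 3.14, 3.14, 3.14].

## Interface

Orientations are given as a rotation vector (axis times angle).
In Python, from plant import robot gives the robot as it stands.
- The arm moves only by the tool jog_arm, never from a script. Its argument "commands" is a list of rows, each a list of 3 entries, a list of its own where there are three numbers: the shift along the world's x, y, z scaled (see below), then the turn, a rotation vector about the world's x, y, z scaled (see below), then the closure, from -1 (fully open) to 1 (shut), so that 0 is half open. In form: [[[tx, ty, tz], [ax, ay, az], hand], ...]. A call has 1 to 10 rows; each row is the pose to reach, as a shift and turn from the pose measured when the call began, turning the shorter way round; what a row does not reach only later rows make up. The controller multiplies each number of a shift by 0.6 m and each number of a turn by 2 pi rad. A row lasts 1/8 s, in which the tool goes at most 62.5 mm and 10.7 degrees, less where a joint would pass 70% of its speed; a pose out of reach is approached as far as the arm can. A call with a number of a shift or a turn outside -1 to 1 is refused whole. A call with a gripper value outside its range is refused whole. The fingers move at their own pace and stop on an object; "newtons" is the grip in N (left out, the last holds). Time passes only in rows, so rows that repeat a pose let the fingers close. It gives the time, the measured TCP pose, the force and the opening at its end, in the units of the state.
- robot.read_state(): the state, without advancing time (a new reading comes with each control period).
- robot.read_camera(name): name is "side" or "top" or "wrist"; returns a dict with "pixels" (420x560x3 uint8, red, green, blue), "fovy" (degrees; the focal length in pixels is half the picture's height over the tangent of half this angle, whatever the lens; pixels are square), "cx", "cy" (the principal point, pixels), "rvec" (rotation vector, rad) and "tvec" (3), from world to camera coordinates, as OpenCV has them; the wrist camera has in their place "tool_from_camera" (4x4, takes a point from camera to tool coordinates, whose origin is the TCP and whose axes are the flange's). Camera axes: x right, y down, z forward; pixel columns grow to the right and rows downward; lengths in m; the calibration is good to about 2 mm. The wrist camera is an equidistant fisheye: a pixel r from the principal point sees the ray r / f radians off the axis. A picture is of the moment at which its call begins: read the wrist's pose just before it. There is no depth.
- robot.close_job(): hands the job in, once; it reports no verdict.
Trained networks look in the newest picture that a camera, given by its name, has taken for a name from the list of things; names that differ only in an ending like _2 or _b are one class to them, and where a whole thing is asked for, a point or a joint stands for the part that bears it (a point fixed in the world has none). Each returns a list of dicts, best first, with "p" (0 to 1); they miss things now and then, are a little off and sometimes report something else, mostly with a low value. They report only what shows in the picture. A call takes as long as a camera call. They do not tell look-alikes from the thing itself.
- robot.trace(camera, name): "pixels" (420x560 bool, what is visible of it) and "uv" ([column, row] in pixels, amid what is visible of it).
The state is a dict: "t": time; "q": joint angles; "dq": joint speeds; "joint_torque": joint torques, N m; "tool_pos": TCP position; "orientation": TCP orientation; "force": force on the tool from outside, world axes, zero at the start; "wrist_torque": the same for the moment, N m; "opening": finger opening in m.
Only numpy, scipy, OpenCV 4.12 (cv2) and the standard library are available. Lean on these libraries where they do the work, as an engineer would, in place of code of your own. Each camera call takes 0.05 s, during which the arm holds its last target.

## Working session

There is one attempt and no reset: what is moved stays moved. The work goes in short steps, Python scripts to look and compute and a tool call to move; the robot and the scene stay as the last step left them, time stands still between calls to the robot, and variables do not carry over. Pictures are saved under pics/ and viewed, and the job is handed in when it is done.

Besides the shell and the picture viewer there is one more tool, called after ">>>" as name([rows], argument=value, ...), one row to a line, values as JSON. jog_arm: Moves the arm, as the interface text tells. Shifts and turns lie within -1 to 1; 1 stands for 0.6 m of shift or 2 pi rad of turn. Its arguments: {"type":"object","properties":{"commands":{"type":"array"},"newtons":{"type":"number"}},"required":["commands"]}

```bash
ls; mkdir -p pics; python3 - <<'E'
from plant import robot
import cv2
s=robot.read_state();print(s['t'],s['tool_pos'],s['orientation'],s['opening'])
for c in ['side','top','wrist']:
    d=robot.read_camera(c);cv2.imwrite(f'pics/{c}0.png',d['pixels'][:,:,::-1])
    print(c,{k:v for k,v in d.items() if k!='pixels'})
E
```

```text
pics
0.0 [ 0.18794831 -0.56920658  0.21758747] [-3.09994547e+00 -4.98331020e-01  1.91039285e-04] 0.09275973699808572
side {'fovy': 46.66637372267688, 'cx': 272.6051791060995, 'cy': 206.213315440171, 'rvec': array([ 1.98292443, -0.2395983 ,  0.1799188 ]), 'tvec': array([-0.5378585 ,  0.075721  ,  0.89041727])}
top {'fovy': 43.1378081668466, 'cx': 271.53565254454105, 'cy': 209.4335039306579, 'rvec': array([ 2.2174116 , -2.20327934,  0.07881435]), 'tvec': array([-0.04357719,  0.54078876,  0.94444743])}
wrist {'fovy': 65.70646984690485, 'cx': 277.52272605168974, 'cy': 209.51139449223913, 'tool_from_camera': array([[-1.98555341e-04, -9.58740131e-01, -2.84283877e-01,
         7.94074819e-02],
       [ 9.99999935e-01, -2.75484479e-04,  2.30624042e-04,
         4.02834837e-04],
       [-2.99424320e-04, -2.84283813e-01,  9.58740123e-01,
        -1.65756495e-01],
       [ 0.00000000e+00,  0.00000000e+00,  0.00000000e+00,
         1.00000000e+00]])}
```

View pics/side0.png

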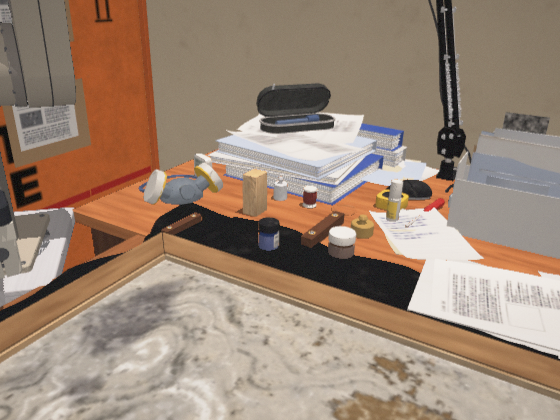

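View pics/top0.png

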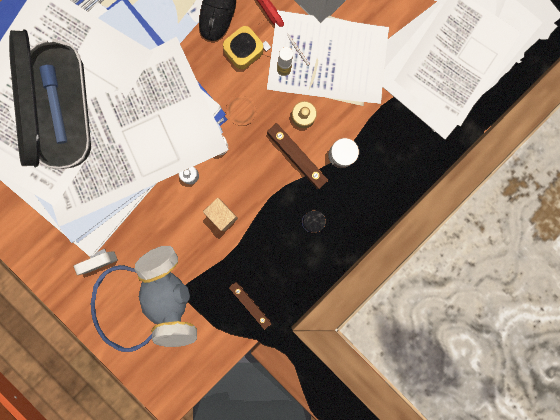

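The side view shows the upright block at (255,192), the large stop at (323,228) and the small look-alike bar at (182,225). In the top view they are at (220,215), (297,155) and (249,305). Next I trace everything and turn the pixels into positions.

```bash
cat > h.py <<'E'
import numpy as np, cv2
from scipy.spatial.transform import Rotation as R
def cam(d):
    f=210/np.tan(np.radians(d['fovy'])/2)
    return f,d['cx'],d['cy'],R.from_rotvec(d['rvec']).as_matrix(),np.array(d['tvec'])
def ray(d,uv):
    f,cx,cy,Rm,t=cam(d); v=np.array([(uv[0]-cx)/f,(uv[1]-cy)/f,1]); return -Rm.T@t, Rm.T@v
def onz(d,uv,z):
    o,v=ray(d,uv); return o+v*(z-o[2])/v[2]
def proj(d,P):
    f,cx,cy,Rm,t=cam(d); p=np.atleast_2d(P)@Rm.T+t; return np.c_[cx+f*p[:,0]/p[:,2],cy+f*p[:,1]/p[:,2]]
def tri(d1,u1,d2,u2):
    o1,v1=ray(d1,u1);o2,v2=ray(d2,u2)
    s=np.linalg.lstsq(np.c_[v1,-v2],o2-o1,rcond=None)[0]
    a=o1+s[0]*v1;b=o2+s[1]*v2; return (a+b)/2,np.linalg.norm(a-b)
E
python3 - <<'E'
from plant import robot
from h import *
D={c:robot.read_camera(c) for c in['side','top']}
for n in ['block_centre','bench_stop','weight_1','pigment_umber','thread_spool','pigment_blue']:
    U={}
    for c in D:
        r=robot.trace(c,n)
        print(n,c,[(round(x['p'],2),np.round(x['uv'],1).tolist(),int(x['pixels'].sum())) for x in r])
        for x in r[:4]:
            if c=='top': 
                m=x['pixels'].astype(np.uint8);cs=max(cv2.findContours(m,0,2)[0],key=cv2.contourArea)
                print('   rect',cv2.minAreaRect(cs), 'z0.04',onz(D[c],x['uv'],.04).round(3))
d=D['top']
cv2.imwrite('pics/topcrop.png',cv2.resize(d['pixels'][70:280,160:380,::-1],None,fx=3,fy=2.85,interpolation=2))
d=D['side']
cv2.imwrite('pics/sidecrop.png',cv2.resize(d['pixels'][150:270,220:400,::-1],None,fx=4,fy=4,interpolation=2))
print(robot.read_state()['t'])
E
```

```text
block_centre side [(0.82, [257.1, 192.9], 1086)]
block_centre top [(0.63, [221.0, 216.5], 641)]
   rect ((220.00001525878906, 214.50001525878906), (28.991374969482422, 23.33452033996582), 45.0) z0.04 [0.527 0.049 0.04 ]
bench_stop side [(0.74, [321.2, 230.3], 708), (0.71, [182.3, 224.5], 448)]
bench_stop top [(0.77, [295.4, 159.0], 1156), (0.6, [250.4, 306.4], 568)]
   rect ((297.09503173828125, 156.0045166015625), (78.16456604003906, 15.606006622314453), 47.72631072998047) z0.04 [ 0.629 -0.081  0.04 ]
   rect ((249.80963134765625, 305.16497802734375), (55.316436767578125, 10.88192367553711), 49.08561706542969) z0.04 [ 0.371 -0.004  0.04 ]
weight_1 side [(0.76, [362.7, 226.6], 389), (0.76, [280.8, 189.1], 297)]
weight_1 top [(0.81, [303.9, 115.1], 524), (0.47, [187.9, 177.5], 208)]
   rect ((303.4000244140625, 114.20001983642578), (23.255107879638672, 26.832813262939453), 26.56505012512207) z0.04 [ 0.707 -0.096  0.04 ]
   rect ((189.00001525878906, 175.00001525878906), (15.55634880065918, 15.55634880065918), 45.0) z0.04 [0.595 0.107 0.04 ]
pigment_umber side [(0.6, [340.7, 241.3], 791)]
pigment_umber top [(0.83, [342.8, 152.0], 676)]
   rect ((343.05999755859375, 152.5800018310547), (25.80000114440918, 31.400001525878906), 53.13010025024414) z0.04 [ 0.642 -0.165  0.04 ]
thread_spool side []
thread_spool top [(0.27, [300.0, 157.0], 1075)]
   rect ((296.87847900390625, 156.1459503173828), (76.65495300292969, 14.416972160339355), 46.909156799316406) z0.04 [ 0.633 -0.089  0.04 ]
pigment_blue side [(0.96, [267.6, 234.3], 630)]
pigment_blue top [(0.51, [189.7, 175.8], 258)]
   rect ((188.5, 175.0), (16.0, 19.0), 90.0) z0.04 [0.598 0.104 0.04 ]
0.85
```

```bash
sleep 0
```

```text
(no output)
```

View pics/topcrop.png

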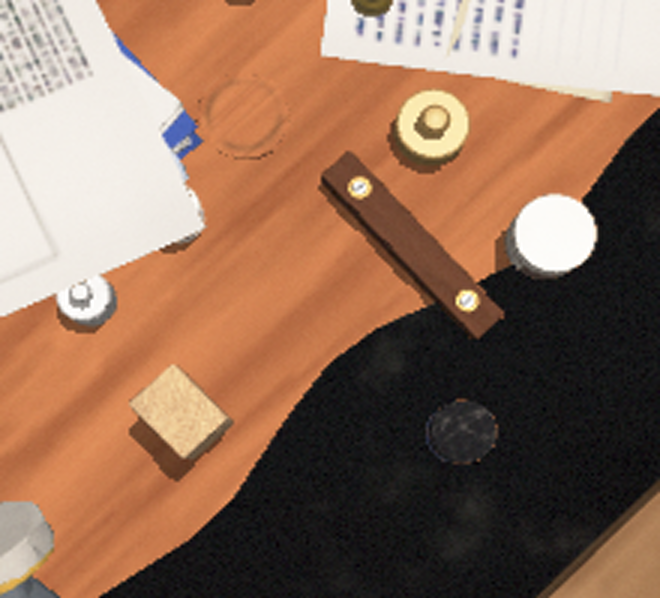

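View pics/sidecrop.png

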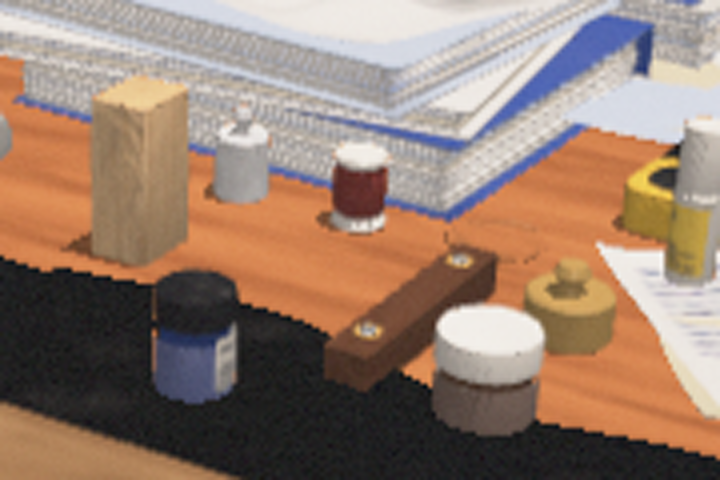

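```bash
cat >> h.py <<'E'
from scipy.optimize import minimize
def box(x,y,yaw,L,W,z0,z1):
    c,s=np.cos(yaw),np.sin(yaw); P=[]
    for a in(-1,1):
        for b in(-1,1):
            for z in(z0,z1): P.append([x+c*a*L/2-s*b*W/2,y+s*a*L/2+c*b*W/2,z])
    return np.array(P)
def hullmask(d,P,S=4):
    uv=proj(d,P)
    m=np.zeros((420*S,560*S),np.uint8); h=cv2.convexHull(((uv+.5)*S-.5).astype(np.float32))
    cv2.fillConvexPoly(m,np.round(h*16).astype(np.int32),1,shift=4); return cv2.resize(m.astype(np.float32),(560,420),interpolation=cv2.INTER_AREA)
def fit(Ds,masks,x0,L,W,z0,z1):
    def c(p):
        e=0
        for d,m in zip(Ds,masks):
            h=hullmask(d,box(*p,L,W,z0,z1)); e+=np.abs(h-m).sum()/m.sum()
        return e
    best=None
    for dy in(-.15,0,.15):
        r=minimize(c,np.array(x0)+[0,0,dy],method='Nelder-Mead',options=dict(initial_simplex=np.array(x0)+[0,0,dy]+np.array([[0,0,0],[.006,0,0],[0,.006,0],[0,0,.1]]),xatol=1e-4,fatol=1e-4))
        if best is None or r.fun<best.fun: best=r
    return best.x,best.fun
E
python3 - <<'E'
from plant import robot
from h import *
D={c:robot.read_camera(c) for c in['top','side']}
T,S=D['top'],D['side']
mb={c:robot.trace(c,'pine_block')[0]['pixels'].astype(np.float32) for c in D}
ms={c:max(robot.trace(c,'bench_stop'),key=lambda r:r['pixels'].sum())['pixels'].astype(np.float32) for c in D}
s1=onz(T,(280,135.6),.024);s2=onz(T,(315.7,175.3),.024);print('screws',s1,s2)
v=s2-s1; yaw=np.arctan2(v[1],v[0])-np.pi/2  # long axis = own y
x0=[*((s1+s2)/2)[:2],yaw+0]
print('init',x0)
for k in(['top'],['side'],['top','side']):
    print('stop',k,fit([D[c] for c in k],[ms[c] for c in k],x0,.024,.14,0,.024))
b0=[.527,.049,yaw+np.pi]
for k in(['top'],['side'],['top','side']):
    p,f=fit([D[c] for c in k],[mb[c] for c in k],b0,.035,.045,0,.09);print('block',k,p,f)
for n,zt,i in[('weight_1',.04,0),('pigment_umber',.046,0)]:
    print(n,onz(T,robot.trace('top',n)[0]['uv'],zt).round(3))
def pc(x,y): return (160+x/3,70+y/2.85)
for n,uv,z in[('blue',pc(462,430),.054),('w2knob',pc(82,292),.054),('w1',pc(433,117),.04),('umber',pc(553,234),.046)]: print(n,onz(T,uv,z).round(3))
# bases from side
def sc(x,y): return (220+x/4,150+y/4)
for n,uv in[('blue',sc(195,385)),('w2',sc(243,188)),('spool',sc(360,222))]: print('side z0',n,onz(S,uv,.006).round(3))
E
```

```text
screws [ 0.6732245  -0.05425826  0.024     ] [ 0.60228128 -0.1185886   0.024     ]
init [np.float64(0.6377528921881266), np.float64(-0.08642343137954002), np.float64(-3.975837141791335)]
stop ['top'] (array([ 0.63764871, -0.085255  , -3.98000274]), np.float64(0.05253232643008232))
stop ['side'] (array([ 0.63871095, -0.08190752, -3.97179062]), np.float64(0.20079420506954193))
stop ['top', 'side'] (array([ 0.63762896, -0.0850408 , -3.97728121]), np.float64(0.2660789489746094))
block ['top'] [ 0.52969296  0.04870175 -0.77929753] 0.05203301087021828
block ['side'] [ 0.52761491  0.04729973 -0.66374567] 0.04475308582186699
block ['top', 'side'] [ 0.52916949  0.04863301 -0.7663797 ] 0.1424398124217987
weight_1 [ 0.706 -0.099  0.04 ]
pigment_umber [ 0.643 -0.168  0.046]
blue [ 0.52  -0.113  0.054]
w2knob [0.602 0.106 0.054]
w1 [ 0.714 -0.096  0.04 ]
umber [ 0.641 -0.166  0.046]
side z0 blue [ 0.517 -0.121  0.006]
side z0 w2 [0.6   0.098 0.006]
side z0 spool [0.651 0.039 0.006]
```

```bash
python3 - <<'E'
from plant import robot
from h import *
D={c:robot.read_camera(c) for c in['top','side']}
T,S=D['top'],D['side']
print(tri(T,(227.7,150),S,(317.5,176)))
n=np.array([.670,-.742]);t=np.array([.742,.670]);c=np.array([.6377,-.0850])
for uv,z in[((227.7,150),.07),((227.7,150),.04),((157,262),.06),((185,290),.04),((165,295),.06),((195,333),.06),((95,262),.03)]:
    p=onz(T,uv,z)[:2]; print(uv,z,p.round(3),'n,t',((p-c)@n).round(3),((p-c)@t).round(3))
cv2.imwrite('pics/s2.png',cv2.resize(S['pixels'][70:230,130:420,::-1],None,fx=2.7,fy=2.7,interpolation=2))
E
```

```text
(array([0.64934921, 0.03261446, 0.07673   ]), np.float64(0.023544839068322714))
(227.7, 150) 0.07 [0.639 0.036] n,t -0.089 0.082
(227.7, 150) 0.04 [0.644 0.038] n,t -0.087 0.087
(157, 262) 0.06 [0.448 0.155] n,t -0.305 0.02
(185, 290) 0.04 [0.399 0.11 ] n,t -0.304 -0.047
(165, 295) 0.06 [0.393 0.141] n,t -0.332 -0.031
(195, 333) 0.06 [0.329 0.089] n,t -0.336 -0.112
(95, 262) 0.03 [0.446 0.268] n,t -0.391 0.095
```

View pics/s2.png

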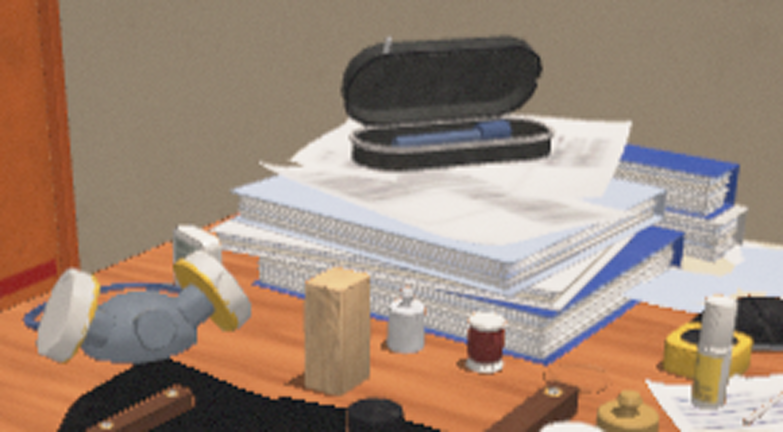

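The pile's near corner is about 80 mm high at t≈+85 mm from the stop's middle, and the spool is partly under its edge. I'll keep the body clear of it. First move is towards a spot behind and above the block, with the fingers closed.

>>> jog_arm([
  [[0.07, 0.14, 0.03], [0, 0, 0.028], 1],
  [[0.13, 0.27, 0.03], [0, 0, 0.056], 1],
  [[0.18, 0.37, 0.03], [0, 0, 0.084], 1],
  [[0.22, 0.46, 0.03], [0, 0, 0.11], 1],
  [[0.26, 0.543, 0.03], [0, 0, 0.138], 1],
  [[0.26, 0.543, 0.03], [0, 0, 0.16], 1],
  [[0.26, 0.543, 0.03], [0, 0, 0.16], 1],
], newtons=20)

```text
t: 2.22
tool_pos: [0.3454, -0.2415, 0.237]
orientation: [2.471, 1.938, 0.001]
force: [0.7, -0.3, -1.3]
opening: 0.0279
```

>>> jog_arm([
  [[0.06, 0.12, 0], [0, 0, 0.028], 1],
  [[0.12, 0.24, 0], [0, 0, 0.056], 1],
  [[0.17, 0.34, 0], [0, 0, 0.084], 1],
  [[0.22, 0.44, 0], [0, 0, 0.11], 1],
  [[0.256, 0.539, 0], [0, 0, 0.138], 1],
  [[0.256, 0.539, 0], [0, 0, 0.155], 1],
  [[0.256, 0.539, 0], [0, 0, 0.155], 1],
  [[0.256, 0.539, 0], [0, 0, 0.155], 1],
])

```text
t: 3.22
tool_pos: [0.499, 0.0808, 0.2368]
orientation: [1.28, 2.869, 0.0]
force: [0.8, -0.2, 0.6]
opening: 0.0
```

```bash
python3 - <<'E'
from plant import robot
from h import *
s=robot.read_state();d=robot.read_camera('wrist')
print(s['t'],s['tool_pos'],s['orientation'],s['q'],s['opening'])
cv2.imwrite('pics/w1.png',d['pixels'][:,:,::-1])
for n in['pine_block','bench_stop','weight_2','thread_spool','pigment_blue']:
    print(n,[(round(x['p'],2),np.round(x['uv'],1).tolist(),int(x['pixels'].sum())) for x in robot.trace('wrist',n)])
np.savez('w1.npz',p=s['tool_pos'],o=s['orientation'],img=d['pixels'])
E
```

```text
3.225 [0.49904614 0.08075868 0.2367608 ] [1.28031364e+00 2.86873300e+00 2.83436041e-04] [ 5.89054222e-02 -1.34744559e-01  1.72007532e+00  1.03564491e-04
  1.55606968e+00 -6.72348030e-01] 4.463156175173394e-07
pine_block [(0.87, [281.2, 218.6], 1944)]
bench_stop [(0.74, [161.2, 160.9], 1019)]
weight_2 [(0.97, [357.0, 218.3], 726)]
thread_spool []
pigment_blue [(0.6, [200.7, 281.7], 56)]
```

View pics/w1.png

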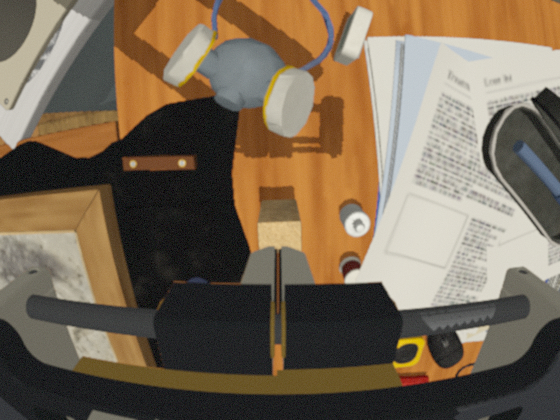

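```bash
cat >> h.py <<'E'
TC=np.array([[-1.98555341e-04,-9.58740131e-01,-2.84283877e-01,7.94074819e-02],[9.99999935e-01,-2.75484479e-04,2.30624042e-04,4.02834837e-04],[-2.99424320e-04,-2.84283813e-01,9.58740123e-01,-1.65756495e-01]])
def wray(p,o,uv):
    f=210/np.tan(np.radians(65.70646984690485)/2);dx,dy=uv[0]-277.5227,uv[1]-209.5114;r=np.hypot(dx,dy)+1e-9
    # equidistant
    th=r/f; v=np.array([np.sin(th)*dx/r,np.sin(th)*dy/r,np.cos(th)])
    Rt=R.from_rotvec(o).as_matrix(); return Rt@TC[:,3]+p, Rt@TC[:,:3]@v
def wonz(p,o,uv,z):
    a,v=wray(p,o,uv); return a+v*(z-a[2])/v[2]
E
python3 - <<'E'
from plant import robot
from h import *
w=np.load('w1.npz');p,o=w['p'],w['o']
n=np.array([.670,-.742]);t=np.array([.742,.670]);c=np.array([.6377,-.0850])
T=robot.read_camera('top')
def rep(k,q): print(k,q.round(3),'n,t',((q[:2]-c)@n).round(3),((q[:2]-c)@t).round(3))
for a,b in[((400,194),(147,178)),((468,212),(122,146)),((385,254),(178,147)),((452,268),(157,114))]:
    o1,v1=wray(p,o,a);o2,v2=ray(T,b);s=np.linalg.lstsq(np.c_[v1,-v2],o2-o1,rcond=None)[0]
    rep(np.linalg.norm(o1+s[0]*v1-o2-s[1]*v2).round(3),(o1+s[0]*v1+o2+s[1]*v2)/2)
for uv,z in[((258,223),.09),((301,222),.09),((258,250),.09),((301,250),.09),((357,224),.054),((364,282),.08)]: rep(uv,wonz(p,o,uv,z))
cv2.imwrite('pics/w1c.png',cv2.resize(w['img'][180:310,200:420,::-1],None,fx=3.6,fy=3.6,interpolation=2))
E
```

```text
0.002 [0.587 0.167 0.098] n,t -0.221 0.132
0.005 [0.632 0.199 0.144] n,t -0.214 0.186
0.01 [0.639 0.115 0.079] n,t -0.147 0.135
0.007 [0.69  0.152 0.115] n,t -0.14 0.198
(258, 223) [0.503 0.047 0.09 ] n,t -0.188 -0.011
(301, 222) [0.535 0.077 0.09 ] n,t -0.189 0.032
(258, 250) [0.523 0.025 0.09 ] n,t -0.158 -0.012
(301, 250) [0.556 0.055 0.09 ] n,t -0.158 0.033
(357, 224) [0.596 0.112 0.054] n,t -0.174 0.101
(364, 282) [0.643 0.071 0.08 ] n,t -0.112 0.108
```

View pics/w1c.png

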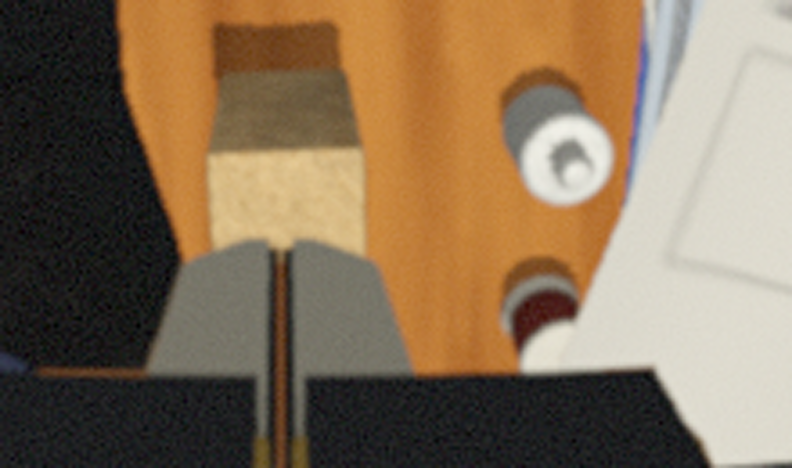

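Block's faces line up with the tool within a couple of degrees; it is centred about 2 mm off at t≈+10 mm. Now I descend behind it to near the top.

>>> jog_arm([
  [[0.002, 0.002, -0.08], [0, 0, 0], 1],
  [[0.002, 0.002, -0.16], [0, 0, 0], 1],
  [[0.002, 0.002, -0.23], [0, 0, 0], 1],
  [[0.002, 0.002, -0.265], [0, 0, 0], 1],
  [[0.002, 0.002, -0.265], [0, 0, 0], 1],
])

```text
t: 4.2
tool_pos: [0.4984, 0.0819, 0.0764]
orientation: [-1.279, -2.866, 0.001]
force: [-0.5, 0.1, 1.1]
opening: 0.0005
```

```bash
python3 - <<'E'
from plant import robot
from h import *
s=robot.read_state();d=robot.read_camera('side')
print(s['t'],s['tool_pos'],s['orientation'])
cv2.imwrite('pics/s3.png',cv2.resize(d['pixels'][100:270,180:400,::-1],None,fx=3.5,fy=3.5,interpolation=2))
E
```

```text
4.2 [0.49840346 0.08190189 0.07637712] [-1.27938420e+00 -2.86630882e+00  8.65242443e-04]
```

View pics/s3.png

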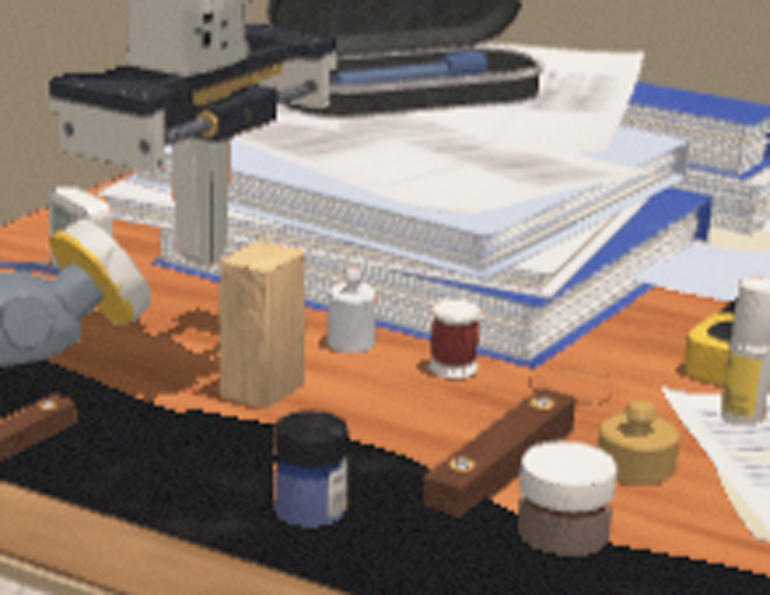

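The closed fingertips stand just behind the block, at crop (200,260), near its top. Now a slow topple.

>>> jog_arm([
  [[0.0134, -0.0148, 0], [0, 0, 0], 1],
  [[0.0201, -0.0223, 0], [0, 0, 0], 1],
  [[0.0268, -0.0297, 0], [0, 0, 0], 1],
  [[0.0335, -0.0371, 0], [0, 0, 0], 1],
  [[0.0391, -0.0433, 0], [0, 0, 0], 1],
  [[0.0447, -0.0495, 0], [0, 0, 0], 1],
  [[0.0503, -0.0556, 0], [0, 0, 0], 1],
  [[0.0558, -0.0618, 0], [0, 0, 0], 1],
])

```text
t: 5.25
tool_pos: [0.5334, 0.0447, 0.0781]
orientation: [-1.28, -2.869, -0.001]
force: [-0.3, -0.1, -0.4]
opening: 0.0005
```

```bash
python3 - <<'E'
from plant import robot
from h import *
s=robot.read_state();d=robot.read_camera('side')
print(s['t'],s['tool_pos'],s['orientation'],s['force'])
cv2.imwrite('pics/s4.png',cv2.resize(d['pixels'][100:270,180:400,::-1],None,fx=3.5,fy=3.5,interpolation=2))
E
```

```text
5.25 [0.53341373 0.04472768 0.07807778] [-1.28019620e+00 -2.86864478e+00 -1.07629173e-03] [-0.29416833 -0.05158056 -0.35813711]
```

View pics/s4.png

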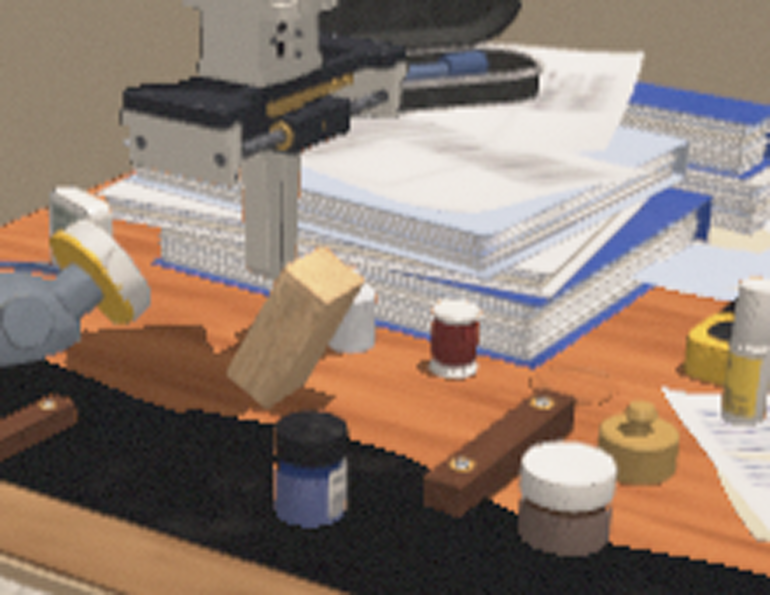

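The block is caught mid-tip, past balance. I let it fall while backing the tool slightly up.

>>> jog_arm([
  [[0.006, -0.006, 0], [0, 0, 0], 1],
  [[0.006, -0.006, 0], [0, 0, 0], 1],
  [[0.006, -0.006, 0.02], [0, 0, 0], 1],
  [[0.006, -0.006, 0.05], [0, 0, 0], 1],
  [[-0.02, 0.023, 0.08], [0, 0, 0], 1],
  [[-0.045, 0.05, 0.1], [0, 0, 0], 1],
  [[-0.045, 0.05, 0.1], [0, 0, 0], 1],
])

```text
t: 6.18
tool_pos: [0.5076, 0.0753, 0.141]
orientation: [1.277, 2.866, 0.004]
force: [-0.3, -0.7, -0.6]
opening: 0.0006
```

```bash
cat > look.py <<'E'
import sys
from plant import robot
from h import *
k=sys.argv[1]
s=robot.read_state();W=robot.read_camera('wrist');D={'top':robot.read_camera('top'),'side':robot.read_camera('side')}
print(s['t'],s['tool_pos'],s['orientation'],s['force'])
n=np.array([.670,-.742]);t=np.array([.742,.670]);c=np.array([.6377,-.0850])
cv2.imwrite(f'pics/{k}_w.png',W['pixels'][:,:,::-1])
cv2.imwrite(f'pics/{k}_t.png',cv2.resize(D['top']['pixels'][90:270,170:370,::-1],None,fx=3.3,fy=3.3,interpolation=2))
cv2.imwrite(f'pics/{k}_s.png',cv2.resize(D['side']['pixels'][100:270,180:400,::-1],None,fx=3.5,fy=3.5,interpolation=2))
for cam_ in('top','side'):
    r=robot.trace(cam_,'pine_block')
    if r:
        m=r[0]['pixels'].astype(np.float32)
        x,f=fit([D[cam_]],[m],[.5643,-.0037,-.836] if len(sys.argv)<3 else eval(sys.argv[2]),.09,.045,0,.035)
        q=x[:2]-c; print(cam_,round(r[0]['p'],2),m.sum(),'fit',x.round(4),round(f,3),'n,t',(q@n).round(4),(q@t).round(4),'dyaw',round(x[2]+.836,3))
np.savez(f'{k}.npz',p=s['tool_pos'],o=s['orientation'],img=W['pixels'])
E
python3 look.py a
```

```text
6.175 [0.50764626 0.07525818 0.14095093] [1.27676067 2.86629862 0.00412491] [-0.32632976 -0.68755439 -0.59586841]
top 0.86 1146.0 fit [ 0.5743  0.0023 -0.7924] 0.193 n,t -0.1072 0.0114 dyaw 0.044
side 0.77 997.0 fit [ 0.5724  0.0024 -0.8424] 0.13 n,t -0.1086 0.0101 dyaw -0.006
```

View pics/a_t.png

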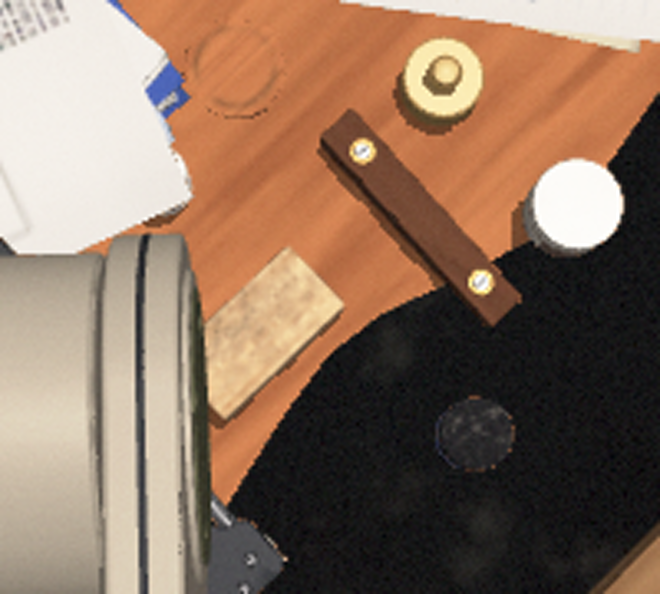

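View pics/a_w.png

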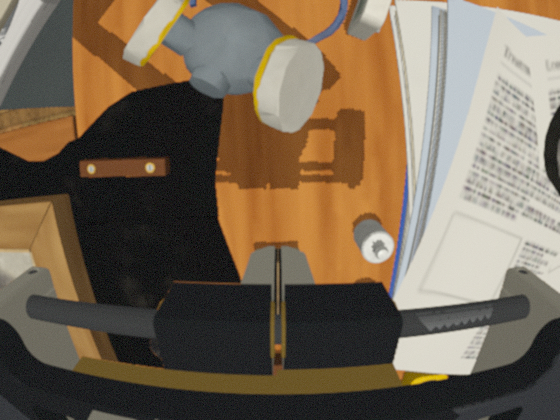

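View pics/a_s.png

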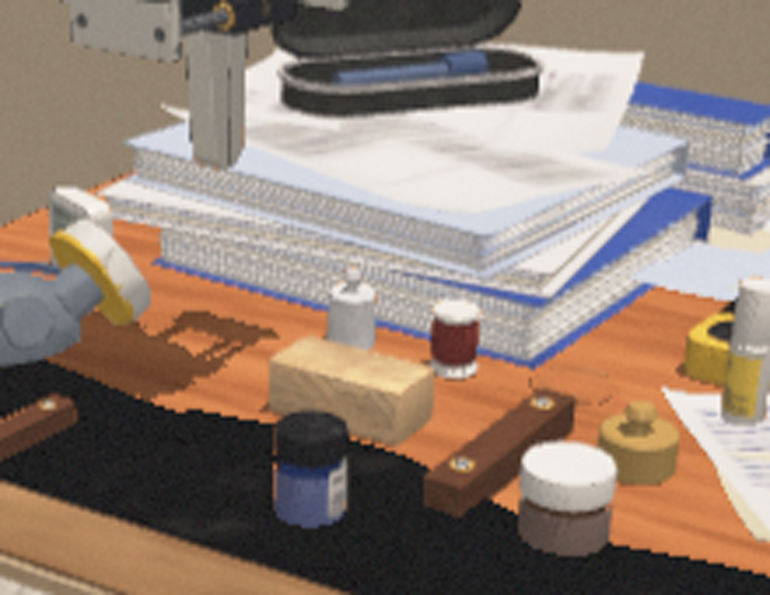

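The block lies flat on its broad face. The two fits agree: centre n≈−0.108, t≈+0.011, square within the fit noise, and about 51 mm short of the stop. Now I go down behind its end, leaning the gripper body about 10° away from the pile.

>>> jog_arm([
  [[0.019, -0.041, -0.06], [0.009, -0.01, 0], 1],
  [[0.019, -0.041, -0.13], [0.0181, -0.0201, 0], 1],
  [[0.019, -0.041, -0.18], [0.0181, -0.0201, 0], 1],
  [[0.019, -0.041, -0.208], [0.0181, -0.0201, 0], 1],
  [[0.019, -0.041, -0.208], [0.0181, -0.0201, 0], 1],
])

```text
t: 7.05
tool_pos: [0.5174, 0.0492, 0.0119]
orientation: [1.251, 2.8, 0.238]
force: [0.5, -0.1, -0.5]
opening: 0.0007
```

```bash
python3 look.py b "[.5735,.0024,-.836]"; python3 - <<'E'
import numpy as np
from h import *
w=np.load('b.npz');q=w['p'][:2]-[.6377,-.085];print(q@[.67,-.742],q@[.742,.67])
print(R.from_rotvec(w['o']).as_matrix().round(3))
E
```

```text
7.05 [0.51742216 0.04918629 0.01186636] [1.2508322  2.79954933 0.23754901] [ 0.45226753 -0.12381279 -0.47746122]
top 0.69 1131.0 fit [ 5.775e-01 -2.000e-04 -8.180e-01] 0.208 n,t -0.1033 0.0121 dyaw 0.018
side 0.67 999.0 fit [ 0.5722  0.0033 -0.8879] 0.126 n,t -0.1095 0.0106 dyaw -0.052
-0.1801523826801993 0.0006586566720621537
[[-0.667  0.735  0.123]
 [ 0.745  0.658  0.114]
 [ 0.003  0.167 -0.986]]
```

View pics/b_s.png

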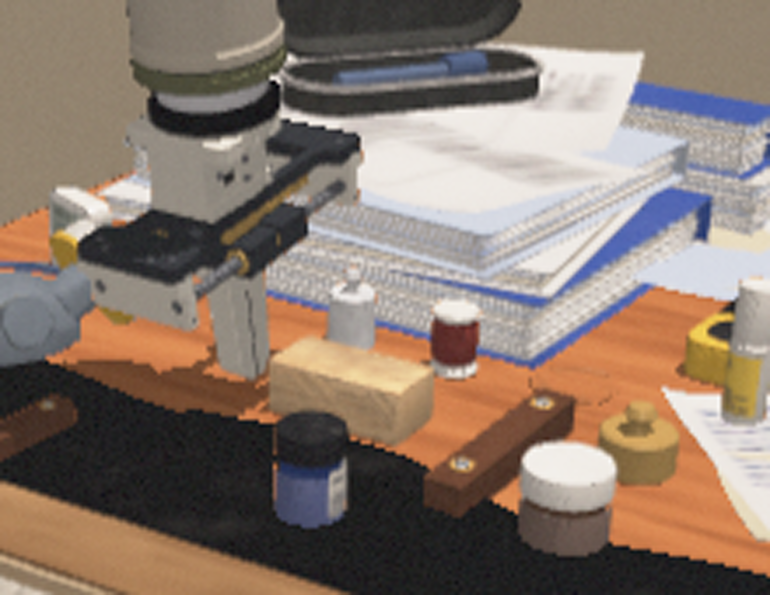

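View pics/b_w.png

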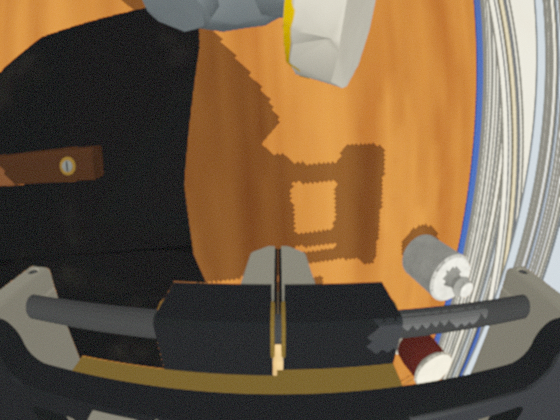

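>>> jog_arm([
  [[0.012, -0.003, 0.007], [0, 0, 0], 1],
  [[0.018, -0.0105, 0.007], [0, 0, 0], 1],
  [[0.025, -0.018, 0.007], [0, 0, 0], 1],
  [[0.0315, -0.0253, 0.007], [0, 0, 0], 1],
  [[0.0385, -0.0327, 0.007], [0, 0, 0], 1],
  [[0.045, -0.04, 0.007], [0, 0, 0], 1],
  [[0.0515, -0.0475, 0.007], [0, 0, 0], 1],
  [[0.0585, -0.0545, 0.007], [0, 0, 0], 1],
  [[0.0665, -0.0635, 0.007], [0, 0, 0], 1],
])

```text
t: 8.43
tool_pos: [0.5598, 0.0109, 0.0187]
orientation: [1.248, 2.796, 0.24]
force: [-0.7, 0.6, -0.9]
opening: 0.0003
```

```bash
python3 look.py c "[.592,-.018,-.836]"; python3 - <<'E'
import numpy as np
w=np.load('c.npz');q=w['p'][:2]-[.6377,-.085];print(q@[.67,-.742],q@[.742,.67])
E
```

```text
8.425 [0.55978048 0.01089379 0.01869024] [1.24754541 2.79557146 0.23983261] [-0.74717061  0.57003888 -0.8927516 ]
top 0.59 599.0 fit [ 0.603  -0.0313 -0.8327] 1.293 n,t -0.0631 0.0102 dyaw 0.003
-0.12335927124165673 0.006432550301084828
```

View pics/c_s.png

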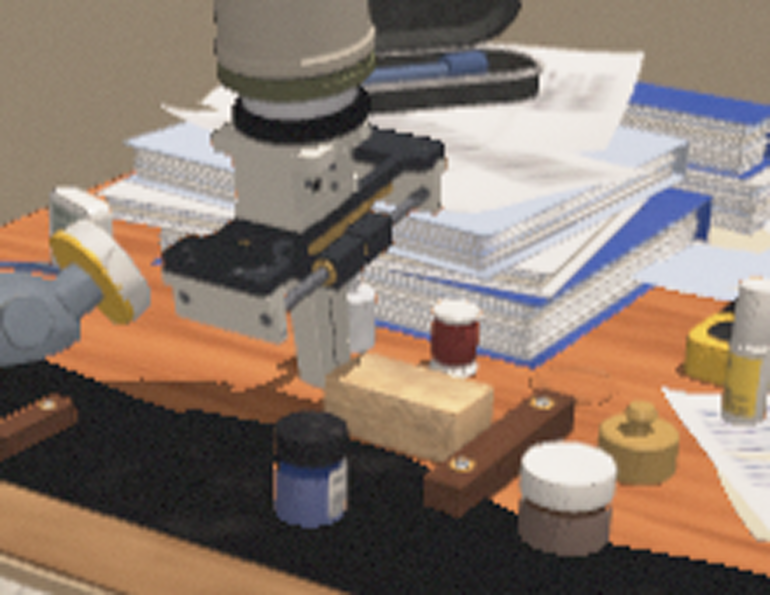

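View pics/c_t.png

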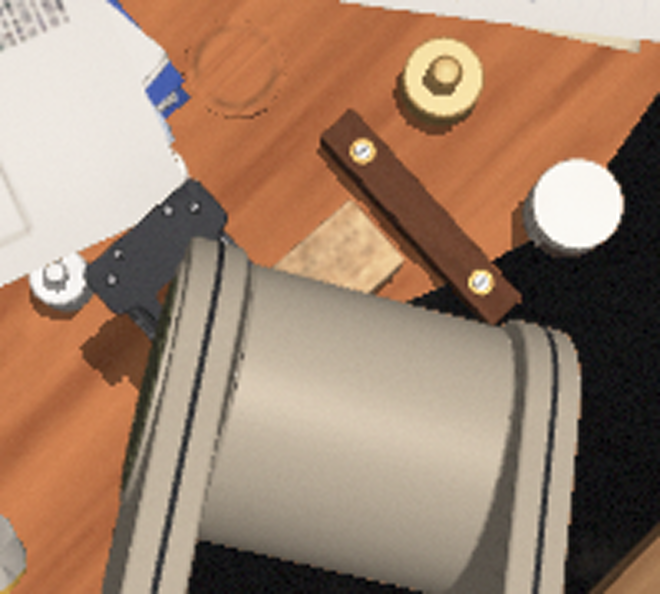

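Still square, with about 12 mm to go. I continue in smaller steps and watch the force.

>>> jog_arm([
  [[0.0045, -0.005, -0.005], [0, 0, 0], 1],
  [[0.009, -0.01, -0.005], [0, 0, 0], 1],
  [[0.0112, -0.0124, -0.005], [0, 0, 0], 1],
  [[0.0134, -0.0148, -0.005], [0, 0, 0], 1],
  [[0.0134, -0.0148, -0.005], [0, 0, 0], 1],
])

```text
t: 9.3
tool_pos: [0.5679, 0.0021, 0.0159]
orientation: [1.248, 2.795, 0.24]
force: [-0.1, -1.0, 0.7]
opening: 0.0008
```

>>> jog_arm([
  [[0.0022, -0.0025, 0], [0, 0, 0], 1],
  [[0.0035, -0.0038, 0], [0, 0, 0], 1],
  [[0.0035, -0.0038, 0], [0, 0, 0], 1],
])

```text
t: 9.68
tool_pos: [0.568, 0.0019, 0.0158]
orientation: [1.249, 2.8, 0.242]
force: [-11.6, 7.6, 11.8]
opening: 0.0005
```

The stop pushes back with about 14 N and the tool no longer advances, so the block is seated. I back straight off and then go up.

>>> jog_arm([
  [[-0.009, 0.01, 0], [0, 0, 0], 1],
  [[-0.025, 0.028, 0], [0, 0, 0], 1],
  [[-0.045, 0.05, 0.02], [0, 0, 0], 1],
  [[-0.06, 0.066, 0.1], [0, 0, 0], 1],
  [[-0.06, 0.066, 0.18], [-0.009, 0.01, 0], 1],
  [[-0.12, 0.1, 0.25], [-0.018, 0.02, 0], 1],
  [[-0.2, 0.02, 0.28], [-0.018, 0.02, 0], 1],
  [[-0.28, -0.1, 0.28], [-0.018, 0.02, 0], 1],
  [[-0.32, -0.2, 0.28], [-0.018, 0.02, 0], 1],
  [[-0.32, -0.2, 0.28], [-0.018, 0.02, 0], 1],
])

```text
t: 10.92
tool_pos: [0.3746, -0.1196, 0.1838]
orientation: [-1.282, -2.867, -0.004]
force: [0.1, 0.3, -0.4]
opening: 0.0007
```

```bash
python3 look.py d "[.599,-.034,-.836]"; python3 - <<'E'
from plant import robot
from h import *
T=robot.read_camera('top')
r=max(robot.trace('top','bench_stop'),key=lambda r:r['pixels'].sum())
print(fit([T],[r['pixels'].astype(np.float32)],[.6377,-.085,-.836],.024,.14,0,.024))
img=cv2.resize(T['pixels'][110:210,220:350,::-1],None,fx=6,fy=6,interpolation=cv2.INTER_CUBIC);cv2.imwrite('pics/d_tc.png',img)
E
```

```text
10.925 [ 0.37462768 -0.11964196  0.18381747] [-1.28154719 -2.86732694 -0.00369556] [ 0.05084303  0.27395871 -0.44505273]
top 0.92 1250.0 fit [ 0.6067 -0.0363 -0.8397] 0.097 n,t -0.057 0.0096 dyaw -0.004
side 0.8 982.0 fit [ 0.6043 -0.0368 -0.8325] 0.223 n,t -0.0581 0.0075 dyaw 0.004
(array([ 0.63782941, -0.08571764, -0.8305537 ]), np.float64(0.1723800152540207))
```

View pics/d_tc.png

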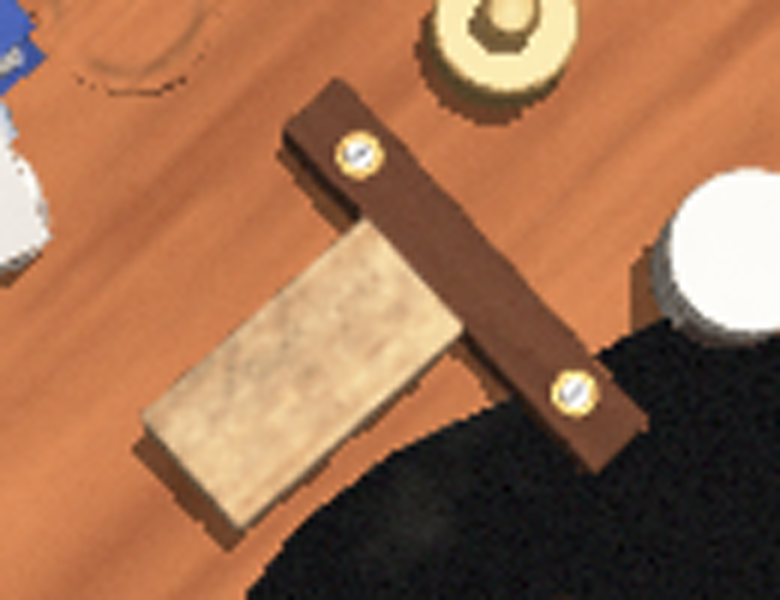

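View pics/d_s.png

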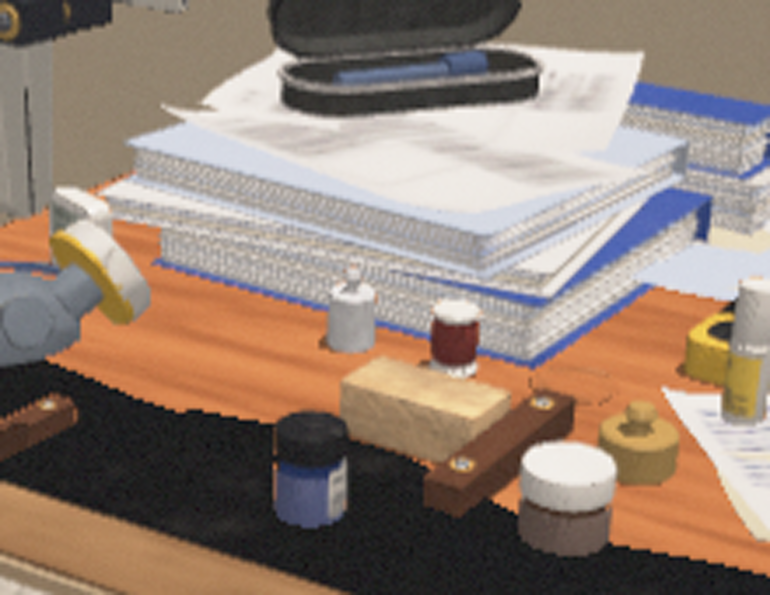

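The block's end sits flush along the bar, crop edge (365,218)–(462,327). It is square, the bystanders have not moved, and the arm is clear.

```bash
python3 -c "
from plant import robot
print(robot.close_job())"
```

```text
the job is handed in; nothing more can be done
None
```

The pine block now lies on its broad face against the larger bench stop. I handed the job in at about 11 s, and no verdict is given.

I toppled it by pushing near its top with closed fingertips. I then slid it along the desk until the stop pushed back with about 14 N, backed off and lifted clear. It was never gripped or lifted.

**Last checks**
- **Distance:** the top camera puts the block's centre at x ≈ −57 mm and y ≈ +10 mm in the stop's frame; the side camera gives −58 mm and +8 mm. A flush end would be at −57 mm.
- **Squareness:** both cameras put the block within about 0.01 rad of square to the bar. The close-up picture shows no gap along its end.
- **Bystanders:** in the pictures the jars, weights and spool stand where they were. I did not re-measure their positions.
- **Robot:** it touched nothing at the end.

**What disagreed:** in the final pictures the side view fitted worse than the top view. Earlier heading fits had differed by up to about 0.1 rad, so I relied on the top view. The networks missed the spool and took the blue jar for other things in the top view, so I placed those two by eye.

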